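# Open the chip trap with its lever

### The job

On the green chip trap, push the red safety slide all the way outwards, away from the lever it blocks; then press the yellow pad at the lever's long end down until the heavy steel flap stands wide open, the lever on or nearly on its rubber stop. Finish while still holding the pad down, so that the flap stays open. Only push and press with the fingers: do not touch the flap itself, do not lift the lever out of its saddle, and leave the jar, screwdriver, wooden block and spectacle frame where they lie.

Things in the scene. Friction and masses are not known exactly. Their poses are not given: they have to be found in the camera images.
- trap: Green cast chip trap, fixed. Origin on the table under the lever's pivot; +x runs from pivot to chip box and flap, -x along the lever's long arm, +y to the side of the red tab, z up. Base plate 395 (x -210 to 185) x 240 x 8 mm. Chip box x 75 to 175, y -92 to 92, 74 high. Rubber stop under the lever at x -155 to -125, top at z 30. Slide's guide block x -117 to -83, y 36 to 72, top at z 102.
- saddle (a point): Point on the trap where the lever's pivot axis lies: trap frame (0, 0, 82) mm. The lever turns here about the trap's y axis, its cross pin in open-topped slots of two cheeks (x -20 to 20, |y| 16 to 29, top at z 92).
- lever: Loose steel lever, bar 28 wide, 12 mm thick, 0.45 kg. Origin on the pivot axis, mid bar. At rest its frame is parallel to the trap's and the bar slopes 0.30 rad, long end (-x, 193 mm) up; its toe, 55 mm from the pivot, touches the flap's lip from below. Pressing the long end turns it by up to 0.60 rad, onto the rubber stop; takes about 2 to 6 N at the pad. Let go, it comes back up.
- pad (a point): Centre of the top face of the yellow press pad (50 along the lever x 42 wide) on the lever's long end: 170 mm from the pivot along the bar and 14 mm above the bar's middle plane; about 146 mm above the table at rest and 45 mm on the stop. It follows the lever.
- flap (a joint): Opening angle of the steel flap (122 x 180 x 14 mm, about 2.6 kg) over the chip box, hinged at its far edge (trap x 165, z 82 mm): 0 shut, about 0.28 rad with the lever on its stop. It falls shut when the lever is let go.
- flap_lip (a point): Middle of the flap's free edge, which the lever's toe lifts; 82 mm above the table when shut, about 33 mm higher when fully raised.
- slide (a joint): Red safety slide, m: 0 fully in (its 22 x 20 mm steel bar, top at z 99 mm, lies across under the lever at trap x -100 and blocks it), 0.05 fully out at its end stop, moved along the trap's +y. The lever is free from about 0.035. It starts at 0 to 0.01, needs about 2 N and stays where it is left.
- tab (a point): Middle of the slide's red tab on its face towards the lever, 125 mm above the table. Tab: upright plate 45 (trap x) x 10 (y) mm, 79 to 145 mm above the table, at trap x -100; this face stands 85 mm + slide value from the lever's centre line. Above z 102 mm the space between lever and tab is free.
- jar: Bystander: upright jar, 56 mm across, 70 tall. Origin at the centre of its underside.
- driver: Bystander: screwdriver lying on the table. Origin on the table under its middle, x axis along it.
- beech_block: Bystander: wooden block 60 x 90 x 30 mm. Origin at the centre of its underside.
- eyeframe: Bystander: tortoise-coloured spectacle front, 50 x 130 x 8 mm, lying flat. Origin at its centre on the table.

How it is judged:
By the outcome, as a careful person would: the job done as asked, in the order asked, and still so for the second after the job is handed in, while the arm keeps its last pose, push and grip.
It also fails if it takes over 35 s, if anything falls off the work surface, if the arm or the gripper's body presses on something with over 40 N, if the wrist force passes 120 N, or if a joint passes its speed limit or range.

### The arm

A 6-joint arm with a two-finger parallel gripper is mounted at the origin on the work surface. World frame = base frame: x ahead of the robot, y to its left, z up, the work surface at z = 0. Lengths are in m, angles in rad, forces in N, time in s.
With the tool pointing down it reaches from about 0.25 to 0.775 m from the base axis. Payload 4 kg.
Tool frame: the origin (TCP) lies at the very end of the fingers, on their centre line; the grasp point (between the pads) lies 19 mm behind it; z points along the fingers, y is the direction in which the jaws open and shut (so a half turn about z gives the same grasp; the last joint's range is limited). The gripper opens to 94 mm and grips with 3 to 60 N. Pads are 16 mm wide; open, the fingers measure 119 mm over their backs; the gripper's body (75 mm by 177 mm) begins 78 mm behind the grasp point.
Start: joints at [1.102, 0.087, 1.371, -0, 1.684, -0.103], TCP at [0.197, 0.514, 0.206] pointing down, gripper open.
Joint ranges: [-3.1, 3.1], [-0.76, 2.03], [0.27, 2.55], [-1.08, 4.22], [0.17, 2.65], [-2.57, 2.57]. Speed limits (rad/s): [2.79, 2.79, 3.14, 3.14, 3.14, 3.14].

### API

Orientations are given as [roll, pitch, yaw] about the fixed x, y, z axes, in that order (R = Rz(yaw) Ry(pitch) Rx(roll)).
In Python, from bench import robot, cams, models gives the robot as it stands.
- The arm moves only by the tool step_arm, never from a script. Its argument "series" is a list of rows, each a list of 5 numbers: the gripper command: -1 is shut, 1 is fully open, values between are in proportion, then the shift along the tool's x, y, z in mm, then the turn about the tool's z in degrees. A call has 1 to 20 rows; each row is the pose to reach, as a shift and turn from the pose commanded when the call began, along the tool's axes at that moment; what a row does not reach only later rows make up. A row lasts 1/8 s, in which the tool goes at most 62.5 mm and 10.7 degrees, less where a joint would pass 70% of its speed; a pose out of reach is approached as far as the arm can. A call with a gripper value outside its range is refused whole. The fingers move at their own pace and stop on an object; the grip force is fixed at half the most. Time passes only in rows, so rows that repeat a pose let the fingers close. It gives the time, the measured TCP pose, the force and the opening at its end, in the units of the state.
- robot.get_obs(): the state, without advancing time (a new reading comes with each control period).
- cams.snapshot(name): name is "side" or "top" or "wrist"; returns a dict with "pixels" (420x560x3 uint8, red, green, blue), "fov_y" (degrees; the focal length in pixels is half the picture's height over the tangent of half this angle, whatever the lens; pixels are square), "cx", "cy" (the principal point, pixels), "R" (3x3) and "t" (3): a world point X has camera coordinates R X + t. Camera axes: x right, y down, z forward; pixel columns grow to the right and rows downward; lengths in m; the calibration is good to about 2 mm. A picture is of the moment at which its call begins. There is no depth.
- robot.close_job(): hands the job in, once; it reports no verdict.
Trained networks look in a picture, given as the dict that the camera call returned (one of the last four; its "shot" number tells which), for a name from the list of things; names that differ only in an ending like _2 or _b are one class to them, and where a whole thing is asked for, a point or a joint stands for the part that bears it (a point fixed in the world has none). Each returns a list of dicts, best first, with "p" (0 to 1); they miss things now and then, are a little off and sometimes report something else, mostly with a low value. They report only what shows in the picture. A call takes as long as a camera call.
- models.find_in(picture, label): "position" ([x, y, z] in m, in world coordinates, good to about 4 mm: the middle of the surface that is visible of it).
- models.pinpoint(picture, label): "position" ([x, y, z] in m, in world coordinates, good to about 4 mm: a listed point, or the origin of a listed thing).
The state is a dict: "time": time; "joint_positions": joint angles; "qvel": joint speeds; "joint_torque": joint torques, N m; "tool_pos": TCP position; "ee_rot": TCP orientation; "wrist_force": force on the tool from outside, world axes, zero at the start; "wrist_torque": the same for the moment, N m; "width": finger opening in m.
Only numpy, scipy, OpenCV 4.12 (cv2) and the standard library are available. Lean on these libraries where they do the work, as an engineer would, in place of code of your own. Each camera call takes 0.05 s, during which the arm holds its last target. There are 200 camera calls.

## Working session

There is one attempt and no reset: what is moved stays moved. The work goes in short steps, Python scripts to look and compute and a tool call to move; the robot and the scene stay as the last step left them, time stands still between calls to the robot, and variables do not carry over. Pictures are saved under pics/ and viewed, about 8 in all and at most 12, crops included, and the job is handed in when it is done.

Besides the shell and the picture viewer there is one more tool, called after "Call:" as name(argument=value, ...), one argument or row to a line, values as JSON. step_arm: Moves the arm, as the interface text tells. Its arguments: {"type":"object","properties":{"series":{"type":"array","items":{"type":"array","items":{"type":"number"}}}},"required":["series"]}

```bash
mkdir -p pics; cat > h.py <<'E'
from bench import robot, cams, models
import cv2, numpy as np
def save(p,n): cv2.imwrite('pics/'+n,p['pixels'][:,:,::-1])
def proj(p,X):
    c=np.array(p['R'])@np.array(X)+np.array(p['t']); f=210/np.tan(np.radians(p['fov_y']/2)); return (p['cx']+f*c[0]/c[2],p['cy']+f*c[1]/c[2])
E
python3 - <<'E'
from h import *
o=robot.get_obs(); print({k:np.round(v,3).tolist() for k,v in o.items()})
for cam in ('top','side'):
    p=cams.snapshot(cam); save(p,cam+'1.png')
    for l in ['trap','saddle','lever','pad','tab','flap_lip']:
        for d in models.pinpoint(p,l)[:2]: print(cam,l,np.round(d['position'],4).tolist(),round(d['p'],2),np.round(proj(p,d['position'])))
    for l in ['jar','driver','beech_block','eyeframe']:
        for d in models.find_in(p,l)[:1]: print(cam,l,np.round(d['position'],4).tolist(),round(d['p'],2))
a=cv2.imread('pics/top1.png');b=cv2.imread('pics/side1.png')
E
```

```text
{'time': 0.0, 'joint_positions': [1.102, 0.088, 1.372, -0.0, 1.684, -0.103], 'qvel': [0.0, 0.001, 0.0, -0.001, -0.001, -0.002], 'joint_torque': [-0.0, -34.016, -30.243, 0.072, 0.032, -0.0], 'tool_pos': [0.197, 0.513, 0.204], 'ee_rot': [-3.139, -0.0, 2.776], 'wrist_force': [-0.529, -0.256, 0.752], 'wrist_torque': [0.01, -0.011, 0.003], 'width': 0.094}
top trap [0.649, -0.0626, 0.0012] 0.86 [313. 189.]
top trap [0.4247, -0.204, 0.0025] 0.29 [382. 296.]
top saddle [0.6446, -0.0622, 0.0839] 0.88 [315. 187.]
top saddle [0.6231, -0.2475, -0.0023] 0.44 [401. 201.]
top lever [0.6928, -0.0701, 0.0839] 0.73 [318. 163.]
top lever [0.6486, -0.0608, 0.083] 0.63 [314. 185.]
top pad [0.4938, -0.0327, 0.1504] 0.71 [300. 268.]
top pad [0.6464, -0.0602, 0.0832] 0.18 [314. 186.]
top tab [0.4218, -0.2038, -0.0004] 0.72 [381. 297.]
top tab [0.5667, 0.0477, 0.1253] 0.68 [256. 227.]
top flap_lip [0.6915, -0.0699, 0.0851] 0.69 [318. 163.]
top jar [0.4251, -0.196, 0.0732] 0.58
top driver [0.5844, -0.2484, 0.0225] 0.94
top beech_block [0.7801, 0.1392, 0.0284] 0.66
top eyeframe [0.6619, 0.1525, 0.0073] 0.78
side trap [0.6456, -0.0637, 0.001] 0.77 [307. 263.]
side saddle [0.644, -0.0633, 0.0834] 0.91 [307. 239.]
side lever [0.6484, -0.0615, 0.0799] 0.98 [309. 239.]
side pad [0.4914, -0.0291, 0.1493] 0.57 [227. 231.]
side tab [0.5641, 0.0476, 0.1249] 0.69 [249. 201.]
side flap_lip [0.687, -0.0691, 0.0863] 0.91 [327. 233.]
side jar [0.4222, -0.2182, 0.0691] 0.89
side driver [0.5808, -0.2605, 0.0231] 0.72
side beech_block [0.7756, 0.1281, 0.0263] 0.93
side eyeframe [0.6571, 0.143, 0.0049] 0.8
```

View pics/top1.png

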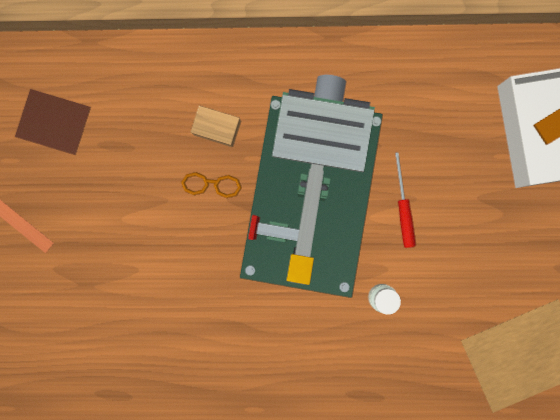

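View pics/side1.png

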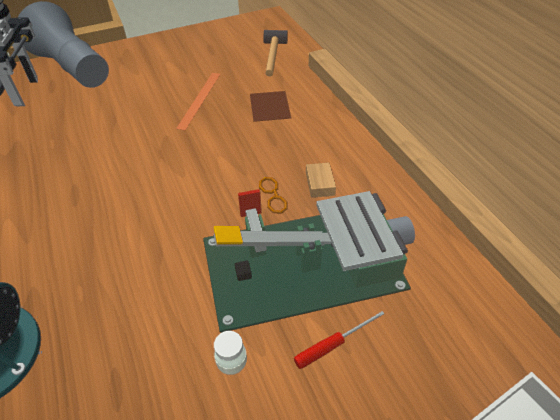

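Top: lever runs from the pad (300,268) to the saddle (315,187). The tab is at (254,227) and the jar at (385,300). The side view agrees with the pad at (227,235) and tab at (249,201), and the network positions match both views.

```bash
cat >> h.py <<'E'
from scipy.optimize import least_squares
from scipy.spatial.transform import Rotation as Ro
M=[((0,0),(.649,-.0626)),((0,0),(.6446,-.0622)),((0,0),(.6456,-.0637)),((0,0),(.644,-.0633)),((0,0),(.6484,-.0615)),((0,0),(.6486,-.0608)),
((-158.3,0),(.4938,-.0327)),((-158.3,0),(.4914,-.0291)),((43,0),(.6915,-.0699)),((43,0),(.687,-.0691)),((-100,None),(.5667,.0477)),((-100,None),(.5641,.0476))]
def w(v,q): 
    c,s=np.cos(v[2]),np.sin(v[2]); return np.array([v[0]+c*q[0]/1e3-s*q[1]/1e3, v[1]+s*q[0]/1e3+c*q[1]/1e3])
def res(v): return np.concatenate([w(v,(a[0],85+v[3] if a[1] is None else 0))-b for a,b in M])
V=least_squares(res,[.645,-.063,-.2,5],x_scale=[.01,.01,.1,5]).x
def totool(q,z):  # tool shift mm from now to trap (x,y), height z
    o=robot.get_obs(); R=Ro.from_euler('xyz',o['ee_rot']).as_matrix()
    return np.round(R.T@(np.r_[w(V,q),z]-o['tool_pos'])*1e3,1)
def intrap():
    o=robot.get_obs(); c,s=np.cos(V[2]),np.sin(V[2]); d=(np.array(o['tool_pos'])[:2]-V[:2])*1e3
    return np.round([c*d[0]+s*d[1],-s*d[0]+c*d[1],o['tool_pos'][2]*1e3],1),np.round(o['wrist_force'],1),round(o['time'],2)
E
python3 -c "
from h import *
print(V,np.round(res(V)*1e3,1))
print(totool((-100,50),.204),totool((-100,50),.118), np.degrees(V[2]))"
```

```text
[ 0.64682871 -0.06188698 -0.19350324  6.83407428] [-2.2  0.7  2.2  0.3  1.2  1.8  2.8  1.4 -1.6 -0.4 -1.8 -1.1 -2.3  1.3
  0.1 -2.3 -2.5 -0.3  2.  -1.1 -0.3 -0.2  2.3 -0.1]
[-519.1 -344.4    1.5] [-519.1 -344.4   87.5] -11.086919151421137
```

Call:
step_arm(
  series=[
    [-1,-52,-34,0,-5],
    [-1,-104,-69,0,-10],
    [-1,-156,-103,0,-10],
    [-1,-208,-138,0,-10],
    [-1,-260,-172,0,-10],
    [-1,-312,-207,0,-10],
    [-1,-364,-241,0,-10],
    [-1,-416,-276,0,-10],
    [-1,-468,-310,0,-10],
    [-1,-500,-332,0,-10],
    [-1,-519,-344,0,-10],
    [-1,-519,-344,0,-10],
    [-1,-519,-344,0,-10],
    [-1,-519,-344,20,-10],
    [-1,-519,-344,40,-10],
    [-1,-519,-344,40,-10],
  ],
)

```text
time: 3.1
tool_pos: [0.5566, 0.0084, 0.164]
ee_rot: [3.142, -0.004, 2.953]
wrist_force: [0.3, 0.5, -0.4]
width: 0.0008
```

```bash
python3 -c "
from h import *
print(intrap(), robot.get_obs()['ee_rot'],robot.get_obs()['width'],totool((-100,50),.118))
p=cams.snapshot('side'); save(p,'side2.png'); q=cams.snapshot('wrist')
a=cv2.resize(p['pixels'][120:330,150:430],(560,420))
cv2.imwrite('pics/s2.png',cv2.resize(np.hstack([a,q['pixels']])[:,:,::-1],(800,300)))"
```

```text
(array([-102.1,   51.7,  164. ]), array([ 0.3,  0.5, -0.4]), 3.1) [ 3.14152563 -0.00366458  2.95260428] 0.0008028588198551011 [-2.2 -1.7 46. ]
```

View pics/s2.png

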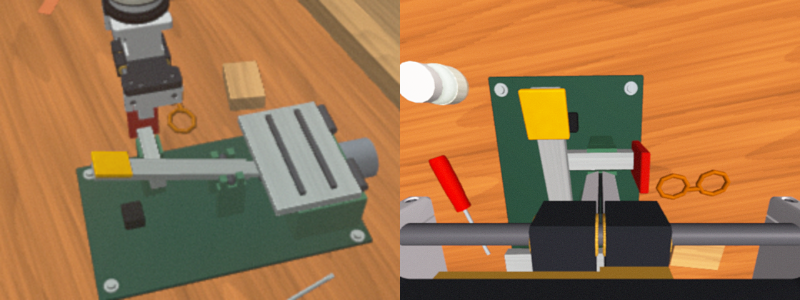

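The wrist view shows the closed fingers hanging between the lever (545,180) and the tab (640,165). That is clear, so I'll go down and push.

Call:
step_arm(
  series=[
    [-1,-2,0,20,0],
    [-1,-2,0,46,0],
    [-1,-2,0,46,0],
    [-1,-2,10,46,0],
    [-1,-2,20,46,0],
    [-1,-2,28,46,0],
    [-1,-2,36,46,0],
    [-1,-2,44,46,0],
    [-1,-2,52,46,0],
    [-1,-2,58,46,0],
    [-1,-2,64,46,0],
    [-1,-2,64,46,0],
  ],
)

```text
time: 4.7
tool_pos: [0.5724, 0.0701, 0.1192]
ee_rot: [3.141, -0.001, 2.951]
wrist_force: [0.4, 0.4, 0.9]
width: 0.0002
```

```bash
python3 -c "
from h import *
print(intrap())
for c in ('top','side'):
  p=cams.snapshot(c)
  for l in ('tab','pad'):
    for d in models.pinpoint(p,l)[:2]: print(c,l,np.round(d['position'],4),round(d['p'],2))
print(w(V,(-100,135)))"
```

```text
(array([-98.4, 115.2, 119.2]), array([0.4, 0.4, 0.9]), 4.7)
top pad [ 0.4887 -0.0359  0.1492] 0.95
side pad [ 0.4901 -0.0298  0.1444] 0.96
[0.57465527 0.08982325]
```

Call:
step_arm(
  series=[
    [-1,0,3,0,0],
    [-1,0,6,0,0],
    [-1,0,8,0,0],
    [-1,0,8,0,0],
  ],
)

```text
time: 5.5
tool_pos: [0.5738, 0.0768, 0.1194]
ee_rot: [-3.141, -0.0, 2.95]
wrist_force: [-0.4, -2.3, -0.4]
width: 0.0005
```

```bash
python3 -c "
from h import *
print(intrap())
p=cams.snapshot('side'); q=cams.snapshot('wrist'); r=cams.snapshot('top')
a=cv2.resize(p['pixels'][120:330,150:430],(560,420));b=cv2.resize(r['pixels'][85:300,200:420],(430,420))
cv2.imwrite('pics/s3.png',cv2.resize(np.hstack([a,q['pixels'],b])[:,:,::-1],(800,217)))
cv2.imwrite('pics/s3.png',np.hstack([cv2.resize(a,(400,300)),cv2.resize(b,(400,300))])[:,:,::-1])
cv2.imwrite('pics/w3.png',q['pixels'][:,:,::-1])"
```

```text
(array([-98.3, 122. , 119.4]), array([-0.4, -2.3, -0.4]), 5.5)
```

View pics/s3.png

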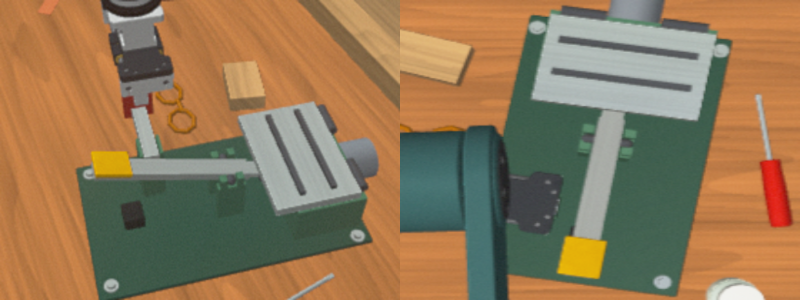

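View pics/w3.png

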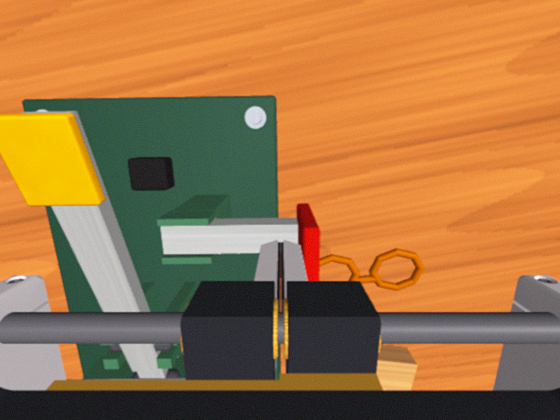

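The slide's inner end is now clear of the lever (wrist view, 160,238), and the force is about 2.3 N, which is only sliding friction. I'll keep going to the end stop.

Call:
step_arm(
  series=[
    [-1,0,2,0,0],
    [-1,0,4,0,0],
    [-1,0,4,0,0],
  ],
)

```text
time: 6.02
tool_pos: [0.5738, 0.0768, 0.1194]
ee_rot: [-3.133, -0.001, 2.948]
wrist_force: [-4.0, -11.8, 0.9]
width: 0.0001
```

Call:
step_arm(
  series=[
    [-1,0,2,0,0],
    [-1,0,4,0,0],
    [-1,0,4,0,0],
  ],
)

```text
time: 6.4
tool_pos: [0.5738, 0.0768, 0.1195]
ee_rot: [-3.126, -0.002, 2.946]
wrist_force: [-6.2, -19.2, 2.9]
width: 0.0005
```

Rigid end stop: no motion at 19 N. I'll back off and rise.

Call:
step_arm(
  series=[
    [-1,0,-10,0,0],
    [-1,0,-25,0,0],
    [-1,0,-25,-30,0],
    [-1,0,-25,-65,0],
    [-1,30,-60,-65,0],
    [-1,60,-100,-65,0],
    [-1,72,-120,-65,0],
    [-1,72,-130,-65,0],
    [-1,72,-130,-65,0],
    [-1,72,-130,-65,0],
  ],
)

```text
time: 7.65
tool_pos: [0.4808, -0.0285, 0.1843]
ee_rot: [3.141, 0.0, 2.951]
wrist_force: [1.1, -0.6, 0.2]
width: 0.0003
```

```bash
python3 -c "
from h import *
print(intrap(), robot.get_obs()['ee_rot'])
P=[]
for c in ('top','side'):
  p=cams.snapshot(c)
  for l in ('tab','pad'):
    for d in models.pinpoint(p,l)[:2]: print(c,l,np.round(d['position'],4),round(d['p'],2))
print(w(V,(-100,135)),totool((-168,0),.150))
q=cams.snapshot('wrist')
a=cv2.resize(p['pixels'][120:330,150:430],(400,300))
cv2.imwrite('pics/s4.png',np.hstack([a,cv2.resize(q['pixels'],(400,300))])[:,:,::-1])"
```

```text
(array([-169.4,    0.8,  184.3]), array([ 1.1, -0.6,  0.2]), 7.65) [3.14084546e+00 3.80539185e-05 2.95105414e+00]
top tab [0.5731 0.0933 0.1234] 0.65
top tab [ 0.6488 -0.0622  0.0805] 0.43
top pad [ 0.4888 -0.0322  0.1486] 0.66
side tab [0.5719 0.0883 0.1254] 0.81
side tab [ 0.6589  0.1533 -0.0028] 0.48
side pad [ 0.4921 -0.0288  0.1452] 0.75
[0.57465527 0.08982325] [-1.8 -0.6 34.3]
```

View pics/s4.png

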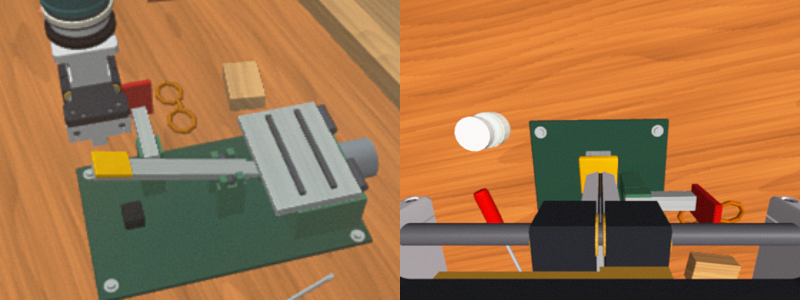

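The tab reads (0.572, 0.091), which matches fully out. The fingers are over the pad, so I'll press.

Call:
step_arm(
  series=[
    [-1,-2,0,15,0],
    [-1,-2,0,28,0],
    [-1,-2,0,34,0],
    [-1,-2,0,40,0],
    [-1,-2,0,46,0],
    [-1,-1,0,53,0],
    [-1,0,0,60,0],
    [-1,0,0,67,0],
    [-1,0,0,74,0],
    [-1,0,0,81,0],
    [-1,0,0,88,0],
    [-1,0,0,95,0],
    [-1,0,0,102,0],
    [-1,0,0,108,0],
    [-1,0,0,114,0],
    [-1,0,0,120,0],
    [-1,0,0,125,0],
    [-1,0,0,130,0],
    [-1,0,0,133,0],
    [-1,0,0,133,0],
  ],
)

```text
time: 10.5
tool_pos: [0.4818, -0.0294, 0.052]
ee_rot: [3.141, 0.004, 2.95]
wrist_force: [1.8, 0.2, 4.1]
width: 0.0007
```

```bash
python3 -c "
from h import *
print(intrap())
for c in ('top','side'):
  p=cams.snapshot(c)
  for l in ('flap_lip','pad','tab','saddle','lever'):
    for d in models.pinpoint(p,l)[:1]: print(c,l,np.round(d['position'],4),round(d['p'],2))
save(p,'s5full.png')
cv2.imwrite('pics/s5.png',cv2.resize(p['pixels'][120:330,150:430],(800,600))[:,:,::-1])"
```

```text
(array([-168.2,    0.2,   52. ]), array([1.8, 0.2, 4.1]), 10.5)
top flap_lip [ 0.6963 -0.07    0.1162] 0.67
top tab [0.5714 0.092  0.1261] 0.64
top saddle [ 0.6429 -0.0601  0.0825] 0.97
top lever [ 0.647  -0.0612  0.0814] 0.97
side flap_lip [ 0.6938 -0.0702  0.1123] 0.81
side pad [ 0.4828 -0.0264  0.0535] 0.64
side tab [0.5713 0.0898 0.1262] 0.77
side saddle [ 0.6441 -0.0673  0.083 ] 0.76
side lever [ 0.6455 -0.0617  0.0762] 0.98
```

View pics/s5.png

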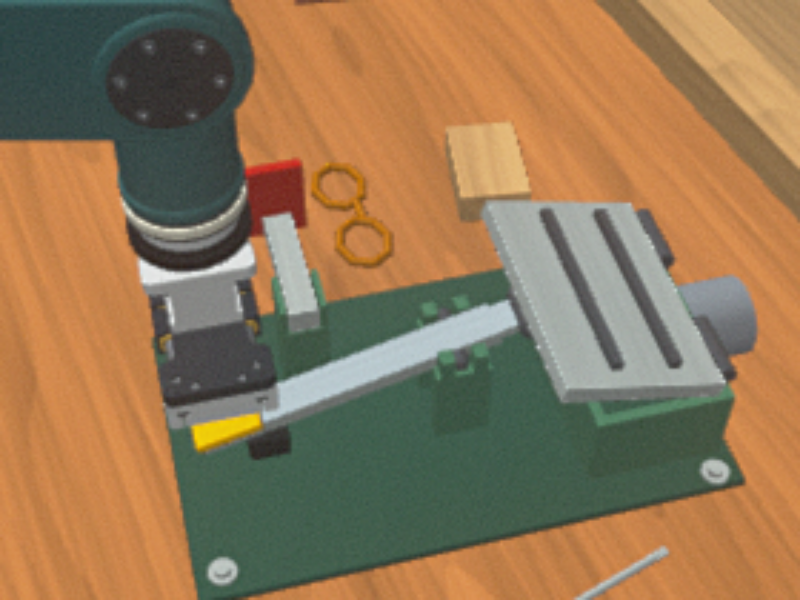

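The flap is nearly open, and the lever sits in its saddle about 5 mm above the stop at (270,440). I'll press on until the force rises.

Call:
step_arm(
  series=[
    [-1,0,0,2,0],
    [-1,0,0,4,0],
    [-1,0,0,6,0],
    [-1,0,0,7,0],
    [-1,0,0,7,0],
  ],
)

```text
time: 11.72
tool_pos: [0.4813, -0.0292, 0.0479]
ee_rot: [3.142, 0.003, 2.95]
wrist_force: [-3.4, 0.8, 18.5]
width: 0.0001
```

Call:
step_arm(
  series=[
    [-1,0,0,0,0],
    [-1,0,0,0,0],
    [-1,0,0,0,0],
    [-1,0,0,0,0],
  ],
)

```text
time: 12.22
tool_pos: [0.4813, -0.0292, 0.0479]
ee_rot: [3.142, 0.003, 2.95]
wrist_force: [-2.1, 0.2, 17.4]
width: 0.0004
```

```bash
python3 -c "
from h import *
print(intrap())
for c in ('top','side'):
  p=cams.snapshot(c)
  for l in ('flap_lip','pad','tab','saddle','lever','jar','driver'):
    for d in models.pinpoint(p,l)[:1]: print(c,l,np.round(d['position'],4),round(d['p'],2))
cv2.imwrite('pics/s6.png',cv2.resize(p['pixels'][120:400,150:430],(600,600))[:,:,::-1])"
```

```text
(array([-168.7,    0.2,   47.9]), array([-2.1,  0.2, 17.4]), 12.22)
top flap_lip [ 0.6963 -0.0703  0.1151] 0.76
top pad [ 0.4816 -0.0334  0.0497] 0.68
top tab [0.5743 0.0893 0.1277] 0.66
top saddle [ 0.6458 -0.0613  0.0856] 0.9
top lever [ 0.6476 -0.0609  0.0822] 0.77
top jar [ 0.4207 -0.2008  0.0029] 0.88
top driver [ 0.6239 -0.2481  0.    ] 0.57
side flap_lip [ 0.6961 -0.0691  0.1159] 0.63
side pad [ 0.4818 -0.0295  0.0471] 0.8
side tab [0.5722 0.0904 0.1205] 0.57
side saddle [ 0.6464 -0.0625  0.0814] 0.58
side lever [ 0.6448 -0.0594  0.0791] 0.58
side jar [ 0.6485 -0.064   0.0834] 0.74
side driver [ 0.6253 -0.2522 -0.0026] 0.97
```

View pics/s6.png

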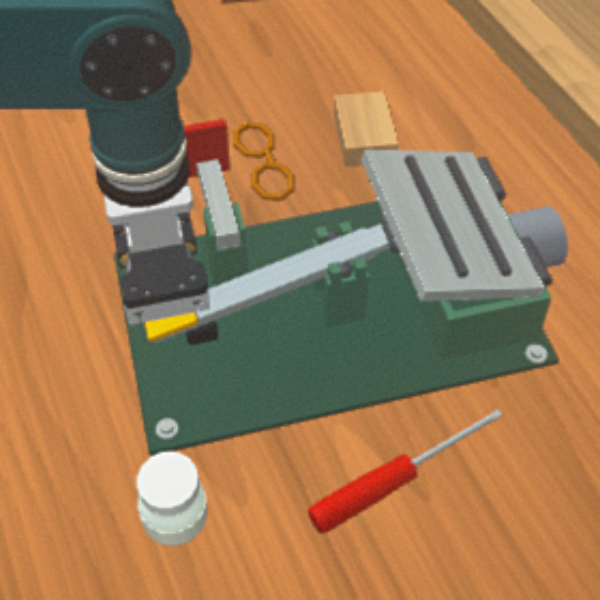

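The lever rests on the stop (205,332), the flap is open, the slide is out and the bystanders are in place. I'm handing in.

```bash
python3 -c "
from h import *
print(robot.close_job())"
```

```text
the job is handed in; nothing more can be done
None
```

I pushed the red slide out to its end stop, then pressed the yellow pad down until the lever was on its rubber stop. I handed the job in at about 12.3 s, still holding the pad.

- **Slide:** it did not move any further under about 19 N. The tab was measured within about 4 mm of its expected fully-out position.
- **Lever and flap:** the fingertips stopped at 47.9 mm with a steady 17 N on the pad. The flap lip read about 115 mm above the table, which is fully raised. The lever was still in its saddle.
- **Bystanders:** the jar, screwdriver, block and spectacle frame looked unmoved in the last picture.
- **Check that disagreed:** in the last side view, the network placed the jar at the saddle. That was a false report: the picture and the top view both show it in its place.

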